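# Clamp a sample bar in the ratchet thickness gauge

## Robot

A 6-joint arm with a two-finger parallel gripper is mounted at the origin on the work surface. World frame = base frame: x ahead of the robot, y to its left, z up, the work surface at z = 0. Lengths are in m, angles in rad, forces in N, time in s.
With the tool pointing down it reaches from about 0.2 to 0.875 m from the base axis. Payload 3.4 kg.
Tool frame: the origin (TCP) lies between the finger pads; the fingertips stand 25 mm ahead of it and the grasp point (between the pads) lies 6 mm ahead of it (r.nose_length is the z of the fingertips in the tool frame, in m); z points along the fingers, x is the direction in which the jaws open and shut, and the axes are right-handed (so a half turn about z gives the same grasp; the last joint's range is limited). The gripper opens to 94 mm and grips with 3 to 60 N. Pads are 16 mm wide; open, the fingers measure 119 mm over their backs; the gripper's body (75 mm by 177 mm) begins 78 mm behind the grasp point.
Start: joints at [-0.121, 0.276, 1.505, -0, 1.361, -0.121], TCP at [0.575, -0, 0.23] pointing down, gripper open.
Joint ranges: [-2.89, 2.89], [-0.75, 2.08], [0.22, 2.7], [-1.18, 4.32], [0.11, 2.71], [-2.7, 2.7]. Speed limits (rad/s): [2.57, 2.57, 3.14, 3.14, 3.14, 3.14].

## Interface

Orientations are given as a unit quaternion [w, x, y, z].
In Python, from plant import r, gripper_to, inverse_kinematics, vision, models, telemetry gives the robot as it stands. Calls block until the motion is done:
- r.move_to(position, orientation): joint-space move of the TCP to a pose.
- r.move_l(position, rot=None, vel=0.15, guard=None): straight line of the TCP; rot=None keeps the orientation; vel is the mean speed in m/s. With guard (N) it stops when the force on the tool has changed by that much, and returns True; else False.
- r.movej(angles): joint-space move.
- gripper_to(opening, f_grip=None): finger opening in m; f_grip is the grip in N (None keeps the last); returns when the fingers have stopped.
- r.hold(seconds).
- inverse_kinematics(position, orientation): joint angles nearest the present ones, or None.
- vision.snapshot(name): name is "scene" or "side" or "wrist"; returns the picture (384x512x3 uint8, red, green, blue); there is no depth.
- vision.get_calibration(name): a dict with "fx", "fy", "cx", "cy" (pixels), "position" and "orientation" of the camera in the world. Camera axes: x right, y down, z forward; pixel columns grow to the right and rows downward; lengths in m; the calibration is good to about 2 mm. A picture is of the moment at which its call begins: read the wrist's pose just before it. get_calibration takes no time and is no camera call; for the wrist camera it gives the pose at the moment of the call.
A pose or a line that the arm cannot do raises r.PlanningError and nothing moves.
- r.sign_off(): hands the job in, once; it reports no verdict.
Trained networks look in the newest picture that a camera, given by its name, has taken for a name from the list of things; names that differ only in an ending like _2 or _b are one class to them, and where a whole thing is asked for, a point or a joint stands for the part that bears it (a point fixed in the world has none). Each returns a list of dicts, best first, with "score" (0 to 1); they miss things now and then, are a little off and sometimes report something else, mostly with a low value. They report only what shows in the picture. A call takes as long as a camera call. They do not tell look-alikes from the thing itself.
- models.boxes_of(thing, camera): "at" ([x, y, z] in m, in world coordinates, good to about 4 mm: the middle of the surface that is visible of it).
- models.regions_of(thing, camera): "pixels" (384x512 bool, what is visible of it).
- models.mark_of(thing, camera): "at" ([x, y, z] in m, in world coordinates, good to about 4 mm: a listed point, or the origin of a listed thing).
Readings, each from a call of its own:
- telemetry.current_t(): time.
- telemetry.current_joints(): joint angles.
- telemetry.current_dq(): joint speeds.
- telemetry.current_joint_efforts(): joint torques, N m.
- telemetry.current_ee_pos(): TCP position.
- telemetry.current_tool_rot(): TCP orientation.
- telemetry.current_wrist_force(): force on the tool from outside, world axes, zero at the start.
- telemetry.current_torque(): the same for the moment, N m.
- telemetry.current_opening(): finger opening in m.
Only numpy, scipy, OpenCV 4.12 (cv2) and the standard library are available. Lean on these libraries where they do the work, as an engineer would, in place of code of your own. Each camera call takes 0.05 s, during which the arm holds its last target. There are 200 camera calls.

## Task

Measure the blue sample bar: lay it flat and centred along the gauge's sloping rest, inside the lip, and let go of it. Then turn the big black coarse knob clockwise to bring the spindle to within 5 mm of the bar without touching it, and finally turn the small blue ratchet knob clockwise until the spindle clamps the bar gently and the ratchet has slipped by at least a quarter turn. Let go and leave the bar clamped; do not disturb the other things on the bench.

Things in the scene. Friction and masses are not known exactly. Their poses are not given: they have to be found in the camera images.
- blue_bar: the blue rigid resin bar to measure: 160 long (x) x 26 wide (y) x 18 thick (z), about 90 g, starts flat on the bench; origin at the centre of its underside. Either end and either large face may be used.
- blue_bar_mid (a point): the centre of the blue bar, 9 mm above its origin
- rest: sloping steel rest of the gauge, a fixed plate 160 long (y) x 40 wide (x) x 10 thick. Origin: centre of its top face, 75 mm above the bench. z: the face's normal, leaning 30 degrees from vertical toward the gauge's front (robot's side); y: level, along the rest, toward the column; x: up the slope. Lip on the lower edge: 8 high, inner face at x = -15, in two pieces at 46 < |y| < 74; upper edge open.
- gauge: grey fixed base of the gauge, 130 (x) x 250 (y) x 14; origin on the bench straight below the rest's origin, x away from the robot at yaw 0. In the rest's frame (mm): a white column at y = 103 to 133 carries an arm, 44 wide in x, over y = 23 to 133 at z = 77 to 105; below it over the bar a collar reaches down to z = 70. The rest's side y < 20 is open from above.
- spindle: the steel spindle, 12 mm diameter, which comes down on the bar along the rest's -z; its axis, the barrel's and both knobs' is the line x = 0, y = +55 mm of the rest, parallel to the rest's z. The ratchet clamps the bar with about 8 N; a squeeze of more than 20 N is a failure.
- spindle_face (a point): centre of the spindle's lower face, at the start 27 to 33 mm above the rest's face; its height along the rest's z minus 18 mm is the gap to a bar lying on the rest
- coarse (a joint): angle of the coarse knob in rad, 0 to 1.25, starts at 0 to 0.35; grows clockwise seen from above the knob; each rad lowers the spindle, and the ratchet knob with it, by 12 mm. No slip clutch; needs 0.2 N m, stays where left, does not rise or sink itself.
- coarse_grip (a point): point on the axis, 15 mm above the underside of the coarse knob: black ribbed, 56 diameter, 22 tall, 128 to 150 mm above the rest's face. Grip it across its diameter, along the rest's z; the ratchet knob then stands between the fingers, up to 48 mm above this point. Below the knob the barrel, 32 diameter, goes 23 mm down to the arm.
- ratchet (a joint): slip in rad of the small blue knob relative to its screw, 0 at the start. Clockwise from above: while the spindle is free the screw follows the knob (3.2 mm down per rad, travel 7 mm, 0.035 N m) and this stays put; once the spindle presses on the bar the screw stops and this grows (slips at 0.06 N m). A quarter turn is 1.57. Anticlockwise unscrews without slip.
- ratchet_grip (a point): point on the axis of the small blue ratchet knob, 7 mm below its top: ribbed, 24 diameter, 26 tall, its foot 11 to 15 mm above the coarse knob's top at the start; it sinks with the coarse knob's turn (about 12 mm per rad) but not with its own. A 4 mm brass collar (21 diameter) under it turns with the screw.
- orange_bar: bystander, leave in place: orange sample bar, same size as the blue one, origin at the centre of its underside, x along it
- white_bar: bystander, leave in place: white sample bar, same size as the blue one, origin at the centre of its underside, x along it
- tube_rack: bystander, leave in place: small blue tube rack, 160 long (x) x 50 wide (y), 77 high over the tube caps, origin at the centre of its underside
- reagent_bottle: bystander, leave in place: glass bottle with a blue cap, 68 diameter, 150 high, origin at the centre of its underside
- jar: bystander, leave in place: white jar with an orange lid, 60 diameter, 70 high, origin at the centre of its underside
- beaker: bystander, leave in place: clear beaker, 72 diameter, 85 high, origin at the centre of its underside
- timer: bystander, leave in place: flat white box, 70 (x) x 75 (y) x 24 high, origin at the centre of its underside
- pipette: bystander, leave in place: pipette lying down, 270 long along x, 30 high, origin near its middle at bench level
There are look-alikes about, which are no part of the job. Of the things that look like the blue_bar, take the one that is farthest to the robot's left at the start.

How it is judged:
By the outcome, as a careful person would: the job done as asked, in the order asked, and still so for the second after the job is handed in, with the robot touching nothing.
It also fails if it takes over 67 s, if anything falls off the work surface, if the arm or the gripper's body presses on something with over 40 N, if the wrist force passes 120 N, or if a joint passes its speed limit or range.

## Working session

There is one attempt and no reset: what is moved stays moved. The work goes in short steps, each a Python script; the robot and the scene stay as the last script left them, time stands still between calls to the robot, and variables do not carry over. Pictures are saved under pics/ and viewed, about 8 in all and at most 12, crops included, and the job is handed in when it is done.

```bash
ls; mkdir -p pics
python3 - <<'E'
from plant import r, vision, models, telemetry
import cv2, numpy as np
for n in ("scene","side"):
    im=vision.snapshot(n); cv2.imwrite(f"pics/{n}0.png",im[:,:,::-1])
    c=vision.get_calibration(n); print(n,{k:np.round(v,3).tolist() for k,v in c.items()})
    for t in ("blue_bar","rest","gauge","spindle_face","coarse_grip","ratchet_grip","orange_bar"):
        print(t,[(np.round(d["at"],4).tolist(),round(d["score"],2)) for d in models.mark_of(t,n)])
print(telemetry.current_t(), r.nose_length)
a=cv2.imread("pics/scene0.png");b=cv2.imread("pics/side0.png")
E
```

```text
pics
scene {'fx': 354.195, 'fy': 354.195, 'cx': 259.029, 'cy': 188.422, 'position': [1.26, 0.019, 1.08], 'orientation': [-0.217, 0.635, 0.706, -0.227]}
blue_bar [([0.3597, -0.4787, -0.0021], 0.83), ([0.5527, -0.4047, -0.0008], 0.61), ([0.6338, 0.2454, 0.0988], 0.57)]
rest [([0.6377, 0.1808, 0.072], 0.96)]
gauge [([0.6385, 0.1854, 0.0018], 0.72), ([0.6335, 0.245, 0.1009], 0.56)]
spindle_face [([0.6342, 0.2427, 0.0985], 0.48), ([0.5804, 0.2529, 0.1983], 0.47)]
coarse_grip [([0.7573, -0.2118, 0.0018], 0.67), ([0.5795, 0.2537, 0.1966], 0.59)]
ratchet_grip [([0.5636, 0.262, 0.2339], 0.5)]
orange_bar [([0.5046, -0.2862, -0.0006], 0.51)]
side {'fx': 495.741, 'fy': 495.741, 'cx': 252.577, 'cy': 191.052, 'position': [0.077, -1.295, 1.359], 'orientation': [-0.403, 0.898, -0.159, 0.079]}
blue_bar [([0.5507, -0.4038, 0.003], 0.87), ([0.3588, -0.4729, 0.0011], 0.62)]
rest [([0.6367, 0.1894, 0.0759], 0.79)]
gauge [([0.6375, 0.1869, -0.0007], 0.72)]
spindle_face []
coarse_grip [([0.5798, 0.2543, 0.1951], 0.5)]
ratchet_grip [([0.5581, 0.2585, 0.228], 0.6)]
orange_bar [([0.5054, -0.2881, 0.0049], 0.69), ([0.5497, -0.4032, 0.0029], 0.52)]
0.8 0.025
```

View pics/scene0.png

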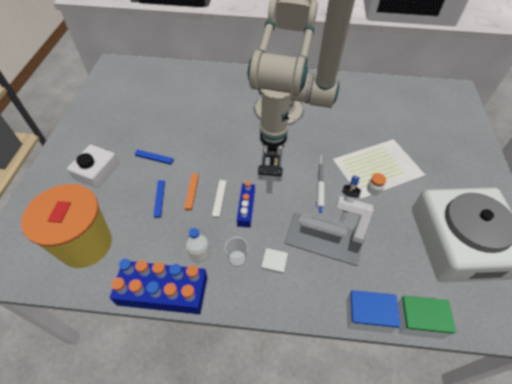

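View pics/side0.png

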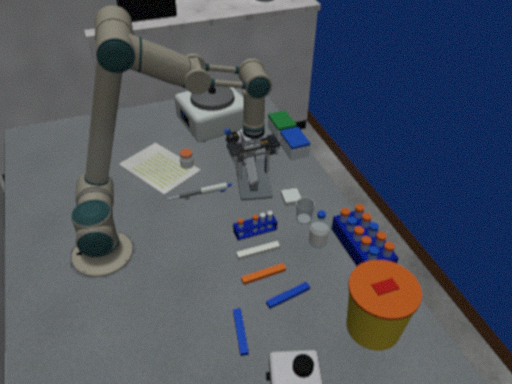

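Blue-bar look-alikes are at scene px (160,199), y≈-0.40, and (154,157), y≈-0.475. The tube rack at (246,203) and the blue box at (375,309) are also blue, but neither is a bar. Robot-left is +y, which is image right, so I choose (160,199). Next I'll go above it and check with a close wrist picture.

```bash
cat > h.py <<'E'
from plant import r, gripper_to, inverse_kinematics, vision, models, telemetry
import numpy as np, cv2
from scipy.spatial.transform import Rotation as R
from scipy.optimize import least_squares
def q2R(q): return R.from_quat([q[1],q[2],q[3],q[0]])
def R2q(m):
    x,y,z,w=(m if isinstance(m,R) else R.from_matrix(m)).as_quat(); return [w,x,y,z]
def cam(n):
    c=vision.get_calibration(n); return c,np.array(c["position"]),q2R(c["orientation"]).as_matrix()
def unproj(px,z,C):
    c,p,M=C; px=np.atleast_2d(px).astype(float)
    d=np.c_[(px[:,0]-c["cx"])/c["fx"],(px[:,1]-c["cy"])/c["fy"],np.ones(len(px))]@M.T
    return p+d*((z-p[2])/d[:,2])[:,None]
def proj(P,C):
    c,p,M=C; q=(np.atleast_2d(P)-p)@M
    return np.c_[q[:,0]/q[:,2]*c["fx"]+c["cx"],q[:,1]/q[:,2]*c["fy"]+c["cy"]]
def snap(n,f=None):
    C=cam(n); im=vision.snapshot(n)
    if f: cv2.imwrite(f"pics/{f}.png",im[:,:,::-1])
    return im,C
def mark(t,n): return [(np.array(d["at"]),round(d["score"],2)) for d in models.mark_of(t,n)]
def down(a):  # tool down, jaw axis x at angle a
    x=np.array([np.cos(a),np.sin(a),0]);z=np.array([0,0,-1.]);return np.c_[x,np.cross(z,x),z]
E
python3 - <<'E'
from h import *
M=q2R(telemetry.current_tool_rot()).as_matrix(); p=np.array(telemetry.current_ee_pos())
c,cp,cM=cam("wrist"); print("tool",np.round(M,2).tolist(),"cam in tool",np.round(M.T@(cp-p),3),np.round(M.T@cM,3).tolist(),c["fx"])
for n in("scene","side"):
    im,C=snap(n)
    for d in models.regions_of("blue_bar",n):
        ys,xs=np.nonzero(d["pixels"])
        P=unproj(np.c_[xs,ys],0.014,C)[:,:2].astype(np.float32)
        (ctr,sz,a)=cv2.minAreaRect(P*1000); 
        _,_,v=np.linalg.svd(P-P.mean(0),full_matrices=False)
        print(n,d["score"],np.round(ctr),np.round(sz),np.round(a,1),"pca deg",np.degrees(np.arctan2(v[0,1],v[0,0])))
for a in (0,):
    for dz in (0.25,):
        print(inverse_kinematics([0.55,-0.404,dz],R2q(down(0.0))),inverse_kinematics([0.55,-0.404,dz],R2q(down(np.pi))))
E
```

```text
tool [[1.0, 0.0, 0.0], [0.0, -1.0, -0.0], [0.0, 0.0, -1.0]] cam in tool [-0.    -0.084 -0.155] [[1.0, -0.0, -0.0], [0.0, 0.958, 0.286], [0.0, -0.286, 0.958]] 327.52450976218785
scene 0.64 [ 553. -398.] [167.  30.] 9.6 pca deg 10.112939
scene 0.54 [ 359. -477.] [149.  36.] 76.6 pca deg 78.64157
scene 0.27 [444. 307.] [66. 54.] 80.2 pca deg 84.526505
side 0.9 [ 554. -404.] [163.  34.] 9.8 pca deg -170.50346
side 0.71 [ 359. -479.] [172.  29.] 79.5 pca deg -100.485374
side 0.71 [757.  36.] [96. 77.] 84.4 pca deg -121.103195
[-7.35407549e-01  4.32315372e-01  1.21696891e+00 -4.44089210e-16
  1.49230837e+00 -7.35407549e-01] [-7.35407549e-01  4.32315372e-01  1.21696891e+00 -4.44089210e-16
  1.49230837e+00  2.40618511e+00]
```

```bash
cat >> h.py <<'E'
def gframe(x,y,yaw):
    """rest frame: origin, matrix (columns rx,ry,rz)"""
    c,s=np.cos(np.pi/6),.5
    M=R.from_euler('z',yaw).as_matrix()@np.array([[c,0,-s],[0,1,0],[s,0,c]])
    return np.array([x,y,.075]),M
def toolM(Mr,phi):
    """tool z=-rz, tool x = rx turned by phi about tool z"""
    M=np.c_[Mr[:,0],-Mr[:,1],-Mr[:,2]]; return M@R.from_euler('z',phi).as_matrix()
def tcp(o,Mr,p,tm,ahead=.006):  # TCP so that the grasp point is at rest-frame p (m)
    return o+Mr@np.array(p)-ahead*tm[:,2]
E
python3 - <<'E'
from h import *
obs={"rest":[(.6377,.1808,.072),(.6367,.1894,.0759)],"gauge":[(.6385,.1854,.0018),(.6375,.1869,-.0007)],
"spindle":[(.6342,.2427,.0985)],"coarse":[(.5804,.2529,.1983),(.5795,.2537,.1966),(.5798,.2543,.1951)],"ratchet":[(.5636,.262,.2339),(.5581,.2585,.228)]}
def f(v):
    o,M=gframe(*v[:3]); e=[]
    for k,l in obs.items():
        m={"rest":o,"gauge":o-[0,0,.075],"spindle":o+M@[0,.055,v[3]],"coarse":o+M@[0,.055,.143],"ratchet":o+M@[0,.055,v[4]]}[k]
        e+=[np.array(p)-m for p in l]
    return np.ravel(e)
s=least_squares(f,[.637,.185,-.2,.03,.18]); print(np.round(s.x,4),np.degrees(s.x[2]),np.abs(s.fun).max())
o,M=gframe(*s.x[:3])
for phi in (0,np.pi,-np.pi/2,np.pi/2,1,-1,2,-2,2.5,-2.5):
    tm=toolM(M,phi); print(round(phi,2),*[None if q is None else np.round(q,2) for q in (inverse_kinematics(tcp(o,M,p,tm),R2q(tm)) for p in ([0,-.027,.022],[.05,-.027,.03],[0,.055,.143],[0,.055,.18]))])
b=np.radians(9.8); u=np.array([np.cos(b),np.sin(b),0])
print([inverse_kinematics(np.array([.5535,-.403,.1])+k*.027*u,R2q(down(b+k2*np.pi/2))) for k,k2 in((-1,1),(1,-1))])
q=inverse_kinematics([.553,-.33,.3],R2q(down(b-np.pi/2)));print(q)
r.move_to([.5535,-.403,.22],R2q(down(b-np.pi/2)))
im,C=snap("wrist","w1")
print(mark("blue_bar","wrist"))
for d in models.regions_of("blue_bar","wrist"):
    ys,xs=np.nonzero(d["pixels"]);P=unproj(np.c_[xs,ys],0.018,C)[:,:2].astype(np.float32)
    print(d["score"],cv2.minAreaRect(P*1000),xs.mean(),ys.mean())
print(telemetry.current_t())
E
```

```text
[ 0.6374  0.1856 -0.2173  0.0281  0.1805] -12.447860657591752 0.004819082860592849
0 [ 0.29  0.32  1.96 -0.57  0.46  0.97] [ 0.25  0.32  1.85 -0.45  0.54  0.81] [ 0.5   0.21  1.79 -0.48  0.79  1.  ] [ 0.52  0.17  1.76 -0.46  0.86  0.98]
3.14 [ 0.29  0.32  1.96 -0.57  0.46 -2.17] [ 0.25  0.32  1.85 -0.45  0.54 -2.34] [ 0.5   0.21  1.79 -0.48  0.79 -2.14] [ 0.52  0.17  1.76 -0.46  0.86 -2.16]
-1.57 [ 0.29  0.32  1.96 -0.57  0.46 -0.6 ] [ 0.25  0.32  1.85 -0.45  0.54 -0.77] [ 0.5   0.21  1.79 -0.48  0.79 -0.57] [ 0.52  0.17  1.76 -0.46  0.86 -0.59]
1.57 [ 0.29  0.32  1.96 -0.57  0.46  2.54] [ 0.25  0.32  1.85 -0.45  0.54  2.38] [ 0.5   0.21  1.79 -0.48  0.79  2.57] [ 0.52  0.17  1.76 -0.46  0.86  2.55]
1 [ 0.29  0.32  1.96 -0.57  0.46  1.97] [ 0.25  0.32  1.85 -0.45  0.54  1.81] [ 0.5   0.21  1.79 -0.48  0.79  2.  ] [ 0.52  0.17  1.76 -0.46  0.86  1.98]
-1 [ 0.29  0.32  1.96 -0.57  0.46 -0.03] [ 0.25  0.32  1.85 -0.45  0.54 -0.19] [ 0.5   0.21  1.79 -0.48  0.79 -0.  ] [ 0.52  0.17  1.76 -0.46  0.86 -0.02]
2 None None None None
-2 [ 0.29  0.32  1.96 -0.57  0.46 -1.03] [ 0.25  0.32  1.85 
[... 204 characters left out ...]
5   0.21  1.79 -0.48  0.79 -1.5 ] [ 0.52  0.17  1.76 -0.46  0.86 -1.52]
[array([-7.62794134e-01,  4.98671599e-01,  1.48552715e+00, -4.44089210e-16,
        1.15739391e+00, -2.50463273e+00]), array([-7.00573867e-01,  5.50344825e-01,  1.38936578e+00, -4.44089210e-16,
        1.20188204e+00,  6.99180194e-01])]
[-6.45999880e-01  3.55753302e-01  1.21821627e+00 -4.44089210e-16
  1.56762309e+00  7.53754180e-01]
[(array([ 0.5474, -0.3987,  0.0009]), 0.84), (array([ 0.3579, -0.4784,  0.0019]), 0.82), (array([ 5.270e-01, -1.867e-01,  2.000e-04]), 0.63)]
0.96 ((553.049560546875, -401.8755798339844), (158.78126525878906, 25.895719528198242), 9.756564140319824) 253.9043076923077 166.00923076923078
2.6417
```

View pics/w1.png

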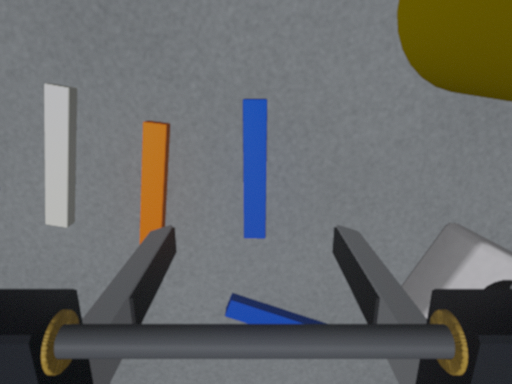

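The close view shows the chosen blue bar at px (254,166). The other blue bar is at (265,308), nearer the robot and farther right. I'll grip the chosen bar 27 mm off centre, lift it, and look at the gauge from its open side.

Run:
```python
from h import *
b=np.radians(9.76); u=np.array([np.cos(b),np.sin(b),0]); q=R2q(down(b-np.pi/2))
g=np.array([.553,-.402,0])+.027*u
gripper_to(.06)
r.move_to(g+[0,0,.10],q)
print("hit",r.move_l(g+[0,0,.028],vel=.08,guard=8), telemetry.current_ee_pos())
gripper_to(.0,30); print("open",telemetry.current_opening(), telemetry.current_ee_pos())
r.move_l(g+[0,0,.30],vel=.25)
o,M=gframe(.6374,.1856,-.2173); tm=toolM(M,np.pi)
via=tcp(o,M,[.06,-.20,.14],tm); r.move_to(via,R2q(tm))
r.hold(.2); im,C=snap("wrist","w2")
print("open",telemetry.current_opening(),telemetry.current_ee_pos(),telemetry.current_t())
for n in("wrist","scene"):
  if n=="scene": snap(n)
  for t in("rest","gauge","spindle_face","coarse_grip","ratchet_grip","blue_bar"): print(n,t,[(np.round(a,4).tolist(),s) for a,s in mark(t,n)])
```

```text
hit False [ 0.58003474 -0.39776041  0.02855126]
open 0.02563226488968734 [ 0.5796831  -0.39747586  0.02816817]Traceback (most recent call last):
  File "<stdin>", line 10, in <module>
plant.PlanningError: the arm cannot take that pose within its joint ranges
```

Run:
```python
from h import *
print(telemetry.current_ee_pos(), telemetry.current_opening(), telemetry.current_t())
o,M=gframe(.6374,.1856,-.2173); tm=toolM(M,np.pi)
for y in(-.2,-.15,-.1,-.06,-.027):
  for x in (0,.06):
    print(y,x,[(z,np.round(q,2).tolist() if q is not None else 0) for z in (.03,.10,.15,.2) for q in [inverse_kinematics(tcp(o,M,[x,y,z],tm),R2q(tm))]])
```

```text
[ 0.57903562 -0.39695242  0.29825994] 0.02547272813013818 6.8167
-0.2 0 [(0.03, 0), (0.1, 0), (0.15, 0), (0.2, 0)]
-0.2 0.06 [(0.03, 0), (0.1, 0), (0.15, 0), (0.2, 0)]
-0.15 0 [(0.03, [0.03, 0.23, 2.08, -0.37, 0.34, -2.57]), (0.1, [0.05, 0.09, 2.05, -0.28, 0.5, -2.66]), (0.15, [0.07, 0.01, 2.02, -0.25, 0.62, -2.69]), (0.2, [0.09, -0.07, 1.97, -0.23, 0.75, -2.7])]
-0.15 0.06 [(0.03, 0), (0.1, 0), (0.15, 0), (0.2, 0)]
-0.1 0 [(0.03, [0.14, 0.25, 2.04, -0.48, 0.39, -2.38]), (0.1, [0.18, 0.13, 2.01, -0.38, 0.54, -2.47]), (0.15, [0.2, 0.05, 1.98, -0.34, 0.66, -2.5]), (0.2, [0.23, -0.02, 1.93, -0.31, 0.78, -2.52])]
-0.1 0.06 [(0.03, [0.11, 0.27, 1.91, -0.35, 0.49, -2.55]), (0.1, [0.13, 0.16, 1.88, -0.3, 0.62, -2.59]), (0.15, [0.15, 0.09, 1.85, -0.27, 0.73, -2.61]), (0.2, [0.17, 0.02, 1.81, -0.26, 0.84, -2.62])]
-0.06 0 [(0.03, [0.23, 0.28, 2.0, -0.53, 0.44, -2.26]), (0.1, [0.26, 0.16, 1.97, -0.43, 0.58, -2.35]), (0.15, [0.29, 0.09, 1.94, -0.39, 0.69, -2.38]), (0.2, [0.32, 0.02, 1.89, -0.36, 0.81, -2.41])]
-0.06 0.06 [(0.03, [0.18, 0.3, 1.87, -0.4, 0.52, -2.44]), (0.1, [0.21, 0.19, 1.84, -0.35, 0.66, -2.48]), (0.15, [0.23, 0.12, 1.81, -0.32, 0.76, -2.5]), (0.2, [0.26, 0.06, 1.77, -0.31, 0.86, -2.52])]
-0.027 0 [(0.03, [0.29, 0.31, 1.96, -0.56, 0.48, -2.19]), (0.1, [0.33, 0.19, 1.93, -0.47, 0.61, -2.27]), (0.15, [0.36, 0.12, 1.9, -0.43, 0.72, -2.3]), (0.2, [0.39, 0.05, 1.86, -0.4, 0.83, -2.32])]
-0.027 0.06 [(0.03, [0.24, 0.32, 1.83, -0.43, 0.55, -2.36]), (0.1, [0.27, 0.22, 1.8, -0.38, 0.68, -2.41]), (0.15, [0.3, 0.15, 1.77, -0.36, 0.78, -2.43]), (0.2, [0.33, 0.09, 1.73, -0.34, 0.89, -2.44])]
```

Run:
```python
from h import *
o,M=gframe(.6374,.1856,-.2173); tm=toolM(M,np.pi)
q=np.array(inverse_kinematics(tcp(o,M,[.06,-.10,.18],tm),R2q(tm))); q2=q.copy(); q2[0]-=.4
r.movej(q2); r.movej(q)
r.hold(.2); im,C=snap("wrist","w2")
print("open",telemetry.current_opening(),telemetry.current_ee_pos(),telemetry.current_t())
for n in("wrist","scene"):
  if n=="scene": snap(n)
  for t in("rest","gauge","spindle_face","coarse_grip","ratchet_grip","blue_bar"): print(n,t,[(np.round(a,4).tolist(),s) for a,s in mark(t,n)])
```

```text
open 0.025528442311529946 [0.57599211 0.09564596 0.26604505] 10.7833
wrist rest [([0.6339, 0.1848, 0.075], 0.63)]
wrist gauge [([0.6348, 0.1848, 0.0012], 0.81), ([0.6341, 0.1834, 0.0766], 0.38)]
wrist spindle_face []
wrist coarse_grip []
wrist ratchet_grip []
wrist blue_bar [([0.5936, 0.119, 0.238], 0.93), ([0.7557, -0.086, 0.0008], 0.71)]
scene rest [([0.6521, 0.2384, 0.072], 0.68), ([0.6403, 0.1844, 0.0743], 0.57)]
scene gauge [([0.5525, -0.0776, -0.0036], 0.74), ([0.6386, 0.1858, -0.002], 0.58)]
scene spindle_face [([0.6338, 0.2424, 0.0985], 0.47)]
scene coarse_grip [([0.5798, 0.257, 0.1978], 0.68), ([0.4208, 0.1883, -0.0008], 0.34)]
scene ratchet_grip [([0.5686, 0.2591, 0.2346], 0.52), ([0.7538, -0.2123, 0.0005], 0.49), ([0.4165, 0.3935, 0.0011], 0.34)]
scene blue_bar [([0.595, 0.1206, 0.2377], 0.93), ([0.3561, -0.4802, -0.0021], 0.68)]
```

View pics/w2.png

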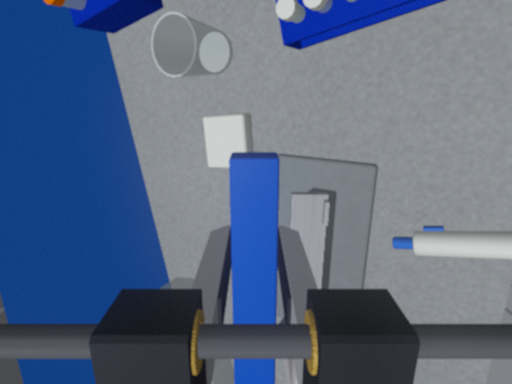

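Gripped bar is at px (255,240), and the rest with its lip is at (310,235). Its lower-left end corners are at about (292,193) and (328,193). I'll overlay the predicted rest corners to refine the gauge pose.

```bash
cat > ov.py <<'E'
from h import *
def pts(v):
    o,M=gframe(*v); P=np.array([[-20,-80,0],[20,-80,0],[-15,-74,8],[-15,-46,8],[-20,-74,8],[-20,-46,8],[-15,-20,0],[-20,-20,0]])/1e3
    return o+P@M.T
def overlay(im,C,v,box,k,f,more=()):
    x0,y0,x1,y1=box; c=cv2.resize(im[y0:y1,x0:x1,::-1].copy(),None,fx=k,fy=k,interpolation=cv2.INTER_CUBIC)
    for i,p in enumerate(proj(np.vstack([pts(v),*more]) if len(more) else pts(v),C)):
        cv2.drawMarker(c,tuple(int(t) for t in ((p-[x0,y0]+.5)*k-.5)),(0,0,255) if i<8 else (0,255,0),cv2.MARKER_CROSS,9,1)
    for g in range(0,x1-x0,20): cv2.putText(c,str(x0+g),(g*k,10),0,.35,(0,255,255))
    for g in range(0,y1-y0,20): cv2.putText(c,str(y0+g),(0,g*k+4),0,.35,(0,255,255))
    cv2.imwrite(f"pics/{f}.png",c)
E
python3 - <<'E'
from ov import *
im=cv2.imread("pics/w2.png")[:,:,::-1]; C=cam("wrist")
v=(.6374,.1856,-.2173); print(np.round(proj(pts(v),C),1).tolist())
overlay(im,C,v,(270,145,390,265),5,"w2o")
E
```

```text
[[327.4, 193.0], [290.6, 193.0], [324.0, 200.5], [322.4, 224.8], [328.6, 200.5], [327.0, 224.8], [319.6, 243.3], [324.0, 243.3]]
```

View pics/w2o.png

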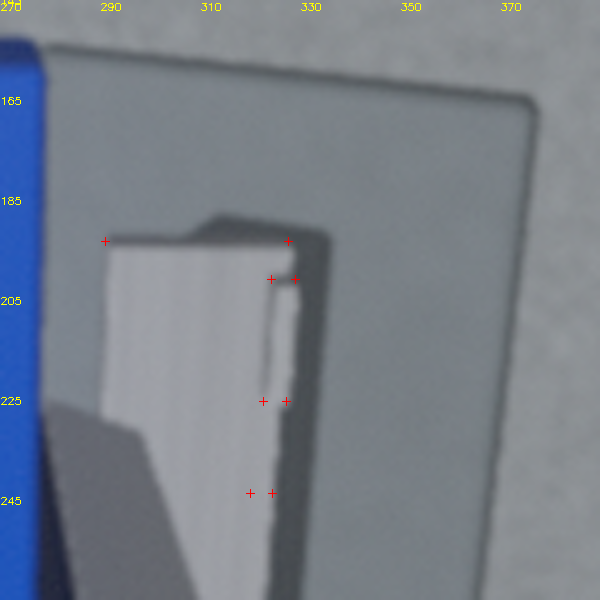

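Run:
```python
from ov import *
im=cv2.imread("pics/w2.png")[:,:,::-1]; C=cam("wrist"); g=cv2.cvtColor(im,cv2.COLOR_RGB2GRAY).astype(float); g=cv2.GaussianBlur(g,(0,0),1)
# right edge of base: bright bench -> dark outline, per-row minimum around expected line
P=[]
for y in range(172,285,2):
    x=377-(y-167)*.115; s=np.arange(int(x)-6,int(x)+7); gx=g[y,s+1]-g[y,s-1]; P.append((s[np.argmax(gx)],y))
T=[]
for x in range(285,370,2):
    y=155+(x-280)*.105; s=np.arange(int(y)-5,int(y)+6); gy=g[s+1,x]-g[s-1,x]; T.append((x,s[np.argmin(gy)]))
L=[]  # rest's y=-80 end edge
for x in range(294,324,2):
    s=np.arange(188,199); gy=g[s+1,x]-g[s-1,x]; L.append((x,s[np.argmax(gy)]))
for n,Q,z in(("right",P,.014),("end",T,.014),):
    W=unproj(np.array(Q),z,C)[:,:2]; vx,vy,x0,y0=cv2.fitLine((W*1000).astype(np.float32),cv2.DIST_HUBER,0,.1,.01).ravel()
    print(n,np.degrees(np.arctan2(vy,vx)),x0,y0)
print(L)
def end(v,z=0.0): 
    o,M=gframe(*v); return proj(o+np.array([[-20,-80,z],[20,-80,z]])/1e3@M.T,C)
for d in(0,-1,1,2): print(d,end((.6374,.1856,-.2173+np.radians(d))).round(1).tolist())
```

```text
right 77.05051 575.1559 171.38304
end -13.0298 616.58246 79.094444
[(294, np.int64(194)), (296, np.int64(194)), (298, np.int64(194)), (300, np.int64(194)), (302, np.int64(194)), (304, np.int64(194)), (306, np.int64(194)), (308, np.int64(194)), (310, np.int64(194)), (312, np.int64(194)), (314, np.int64(194)), (316, np.int64(194)), (318, np.int64(194)), (320, np.int64(194)), (322, np.int64(194))]
0 [[327.4, 193.0], [290.6, 193.0]]
-1 [[328.6, 193.4], [291.8, 192.9]]
1 [[326.1, 192.5], [289.4, 193.1]]
2 [[324.9, 192.1], [288.3, 193.2]]
```

```bash
cat >> h.py <<'E'
V=(.6370,.1860,-.2265)
E
python3 - <<'E'
from h import *
o,M=gframe(*V); tm=toolM(M,np.pi); q=R2q(tm)
def go(p,vel=.15,guard=None): return r.move_l(tcp(o,M,p,tm),q,vel=vel,guard=guard)
f=lambda: np.round(M.T@np.array(telemetry.current_wrist_force()),1)
go([.06,-.027,.07]); go([.045,-.027,.027])
print("in",go([.001,-.027,.026],.06,6),f())
print("dn",go([.001,-.027,.0215],.03,5),f(),(M.T@(np.array(telemetry.current_ee_pos())-o)).round(4),telemetry.current_t())
im,C=snap("scene"); cv2.imwrite("pics/s3.png",cv2.resize(im[170:270,270:400,::-1],None,fx=5,fy=5,interpolation=cv2.INTER_CUBIC))
E
```

```text
in False [-0.5  0.  -0.3]
dn True [ 1.  -0.1  2.3] [ 0.002  -0.0266  0.0275] 14.025
```

View pics/s3.png

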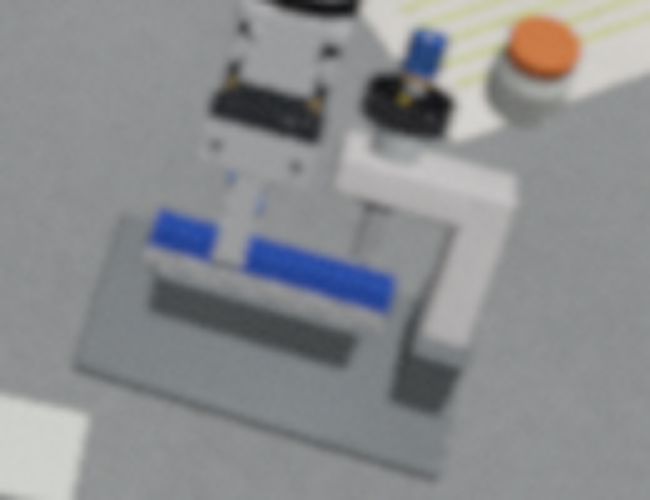

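Scene crop: bar lies on the rest under the spindle, with its ends at crop (155,230) and (395,290), level with the rest's ends. Releasing, backing off, and looking at the gap from the front.

Run:
```python
from ov import *
o,M=gframe(*V); tm=toolM(M,np.pi); q=R2q(tm)
gripper_to(.05); r.hold(.1)
r.move_l(tcp(o,M,[.0,-.027,.12],tm),q,vel=.2)
im,C=snap("wrist","w4"); print(telemetry.current_t())
for n in("wrist","scene","side"):
  if n!="wrist": snap(n)
  for t in("blue_bar","spindle_face","ratchet_grip","coarse_grip"): print(n,t,[((M.T@(a-o)*1000).round(1).tolist(),s) for a,s in mark(t,n) if np.linalg.norm(a-o)<.3])
ex=o+np.array([[-13,-80,18],[13,-80,18],[-13,0,18],[13,0,18]])/1e3@M.T
overlay(im,C,V,(180,120,340,270),5,"w4o",[ex])
# search a viewing pose: camera in front (-rx), looking at spindle
A=o+M@np.array([0,.055,.022])
for el in (20,30,40):
  for az in (0,-15,15,-30):
    for D in(.2,.24):
      # direction camera->target in rest coords
      d=M@(R.from_euler('zy',[az,0],degrees=True).apply([1,0,0])*np.cos(np.radians(el-30))-np.array([0,0,1])*np.sin(np.radians(el-30)))
      for s in(1,-1):
        z=d; x=s*np.array(M[:,1])*-1; x=x-z*(x@z); x/=np.linalg.norm(x); cM=np.c_[x,np.cross(z,x),z]
        TM=cM@np.array([[1,0,0],[0,.958,.286],[0,-.286,.958]]).T
        tp=A-D*z-TM@np.array([0,-.084,-.155])
        k=inverse_kinematics(tp,R2q(TM))
        if k is not None: print(el,az,D,s,np.round(k,2),tp.round(3), (tp+TM[:,2]*.025).round(3))
```

```text
15.45
wrist blue_bar [([-4.6, 1.5, -0.1], 0.58)]
wrist spindle_face [([0.3, 58.4, 30.1], 0.49)]
wrist ratchet_grip []
wrist coarse_grip []
scene blue_bar [([-0.4, 3.9, -2.6], 0.68)]
scene spindle_face [([-36.0, 0.2, -67.3], 0.48), ([-1.3, 56.1, 27.9], 0.44)]
scene ratchet_grip [([2.5, 57.8, 179.4], 0.62)]
scene coarse_grip [([-1.3, 55.1, 142.8], 0.51)]
side blue_bar [([0.6, 1.7, 0.7], 0.67)]
side spindle_face []
side ratchet_grip []
side coarse_grip [([0.2, 51.3, 140.1], 0.38)]
20 0 0.2 1 [ 0.44  1.54  1.71  3.93  2.64 -1.43] [0.641 0.242 0.049] [0.654 0.238 0.07 ]
20 0 0.2 -1 [0.72 1.23 2.19 4.21 2.13 1.84] [0.595 0.252 0.104] [0.618 0.247 0.114]
20 0 0.24 1 [ 0.48  1.59  1.71  4.04  2.67 -1.34] [0.611 0.248 0.023] [0.624 0.245 0.044]
20 0 0.24 -1 [0.78 1.29 2.2  4.32 2.14 1.92] [0.566 0.259 0.078] [0.588 0.254 0.088]
20 -15 0.2 1 [ 0.55  1.51  1.54  4.25  2.49 -1.42] [0.643 0.248 0.049] [0.655 0.239 0.07 ]
20 15 0.2 -1 [0.53 1.32 2.37 3.86 2.42 1.77] [0.595 0.245 0.104] [0.618 0.246 0.114]
20 15 0.24 -1 [0.57 1.42 2.39 4.02 2.49 1.94] [0.564 0.242 0.079] [0.587 0.243 0.089]
30 0 0.
[... 511 characters left out ...]

40 0 0.2 1 [ 0.59  1.43  1.97  4.14  2.37 -1.29] [0.626 0.245 0.051] [0.645 0.241 0.066]
40 0 0.2 -1 [0.77 0.93 2.3  4.14 1.68 1.65] [0.601 0.251 0.119] [0.626 0.245 0.12 ]
40 0 0.24 1 [ 0.65  1.47  1.99  4.27  2.39 -1.2 ] [0.589 0.254 0.037] [0.608 0.249 0.052]
40 0 0.24 -1 [0.85 0.98 2.33 4.23 1.71 1.71] [0.565 0.259 0.105] [0.589 0.253 0.106]
40 15 0.2 1 [ 0.4   1.49  2.12  3.68  2.61 -1.39] [0.625 0.238 0.051] [0.645 0.24  0.066]
40 15 0.2 -1 [0.58 1.   2.5  3.74 1.91 1.68] [0.601 0.244 0.119] [0.626 0.244 0.12 ]
40 15 0.24 1 [ 0.44  1.55  2.15  3.85  2.69 -1.23] [0.587 0.236 0.038] [0.607 0.238 0.053]
40 15 0.24 -1 [0.64 1.09 2.56 3.84 2.02 1.81] [0.563 0.242 0.106] [0.588 0.242 0.107]
```

View pics/w4o.png

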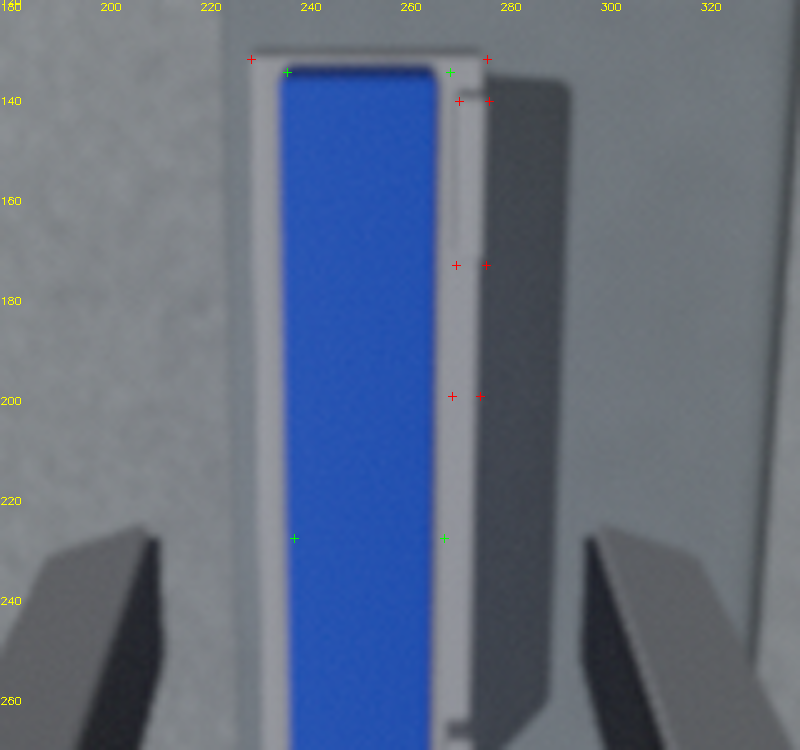

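The bar stayed put after release. It's flat and parallel at x≈+1.5 mm, y≈+1 mm, with clear space to the lip. Next I need a low-angle camera pose to measure the spindle gap.

```bash
cat > vp.py <<'E'
from h import *
K=np.array([[1,0,0],[0,.958,.286],[0,-.286,.958]])
def search(q0,As=np.array([0,.055,.022])):
    o,M=gframe(*V); A=o+M@As; out=[]
    for az in range(-180,181,15):
      for el in(10,18,26):
        for D in(.2,.25,.3):
          a,e=np.radians([az,el]); cdir=np.array([np.cos(e)*np.cos(a),np.cos(e)*np.sin(a),np.sin(e)]) # target->camera, rest coords
          if not(-170<=az<=-20): continue
          for roll in range(0,360,30):
            z=-(M@cdir); x=np.cross(z,M[:,2]); x/=np.linalg.norm(x)
            cM=np.c_[x,np.cross(z,x),z]@R.from_euler('z',roll,degrees=True).as_matrix(); TM=cM@K.T
            tp=A-D*z-TM@np.array([0,-.084,-.155])
            pts=np.array([[i,j,k] for i in(-.09,0,.09) for j in(-.04,.04) for k in(-.075,-.18)]+[[i,j,k] for i in(-.06,.06) for j in(-.01,.01) for k in(.03,-.02)])
            W=tp+pts@TM.T; G=(W-o)@M
            if W[:,2].min()<.09: continue
            # clear of arm/knobs/column and bar
            if ((G[:,1]>.0)&(G[:,2]<.215)&(abs(G[:,0])<.05)).any() or (G[:,2]<.04).any() : continue
            q=inverse_kinematics(tp,R2q(TM))
            if q is None: continue
            q=np.array(q); out.append((np.abs(q-q0)[:5].max()+.1*abs(q-q0)[5],az,el,D,roll,q,tp,TM))
    return sorted(out,key=lambda t:t[0])
E
python3 - <<'E'
from vp import *
s=search(np.array(telemetry.current_joints()))
print(len(s),np.round(telemetry.current_joints(),2))
for t in s[:12]: print(round(t[0],2),t[1:5],t[5].round(2),t[6].round(3))
im=cv2.imread("pics/w4.png"); C=cam("wrist"); o,M=gframe(*V); print(proj(o+M@[0,.055,.028],C))
E
```

```text
37 [ 0.35  0.16  1.91 -0.46  0.66 -2.26]
1.31 (-30, 26, 0.3, 180) [-0.04  0.5   1.28  0.41  1.52  2.12] [0.657 0.187 0.213]
1.32 (-30, 26, 0.25, 180) [-0.01  0.5   1.38  0.42  1.42  2.11] [0.64  0.214 0.175]
1.37 (-30, 18, 0.25, 180) [-0.05  0.58  1.29  0.48  1.57  2.07] [0.649 0.208 0.172]
1.38 (-30, 26, 0.3, 150) [-0.13  0.47  1.4   0.55  1.45  1.48] [0.649 0.172 0.206]
1.44 (-30, 18, 0.3, 180) [-0.09  0.59  1.18  0.47  1.67  2.08] [0.671 0.178 0.206]
1.47 (-45, 26, 0.3, 180) [-0.15  0.42  1.49  0.57  1.35  2.12] [0.639 0.17  0.205]
1.48 (-30, 10, 0.25, 180) [-0.08  0.67  1.19  0.54  1.71  2.05] [0.658 0.202 0.167]
1.49 (-45, 26, 0.25, 180) [-0.09  0.43  1.56  0.59  1.26  2.12] [0.63  0.205 0.171]
1.52 (-45, 18, 0.3, 180) [-0.2   0.51  1.42  0.63  1.49  2.06] [0.651 0.159 0.197]
1.54 (-45, 18, 0.25, 180) [-0.15  0.51  1.49  0.65  1.4   2.05] [0.638 0.197 0.167]
1.55 (-45, 26, 0.3, 150) [-0.24  0.4   1.63  0.72  1.28  1.44] [0.628 0.158 0.196]
1.57 (-45, 10, 0.3, 180) [-0.23  0.61  1.34  0.68  1.62  2.02] [0.663 0.15  0.186]
[[253.90200514 289.10987905]]
```

Run:
```python
from vp import *
o,M=gframe(*V); tm=toolM(M,np.pi)
r.move_l(tcp(o,M,[.0,-.05,.24],tm),R2q(tm),vel=.3)
s=[t for t in search(np.array(telemetry.current_joints())) if t[1:5]==(-45,18,.3,180)]
q=s[0][5]; np.save("view.npy",q); r.movej(q); r.hold(.2)
im,C=snap("wrist","w5"); print(telemetry.current_t())
m=mark("spindle_face","wrist"); print([((M.T@(a-o)*1000).round(1).tolist(),s) for a,s in m])
P=np.array([[0,55,18],[-6,55,28],[6,55,28],[0,49,28],[13,80,18],[-13,80,18],[13,55,18],[-13,55,18]])/1e3
print(proj(o+P@M.T,C).round(1).tolist())
cv2.imwrite("pics/w5c.png",cv2.resize(im[130:250,180:330,::-1],None,fx=5,fy=5,interpolation=cv2.INTER_CUBIC))
```

```text
20.6333
[([0.3, 57.2, 28.6], 0.6)]
[[253.7, 186.1], [258.4, 197.8], [249.0, 195.1], [258.5, 195.1], [225.3, 189.0], [245.2, 194.8], [243.4, 182.7], [263.5, 189.2]]
```

View pics/w5c.png

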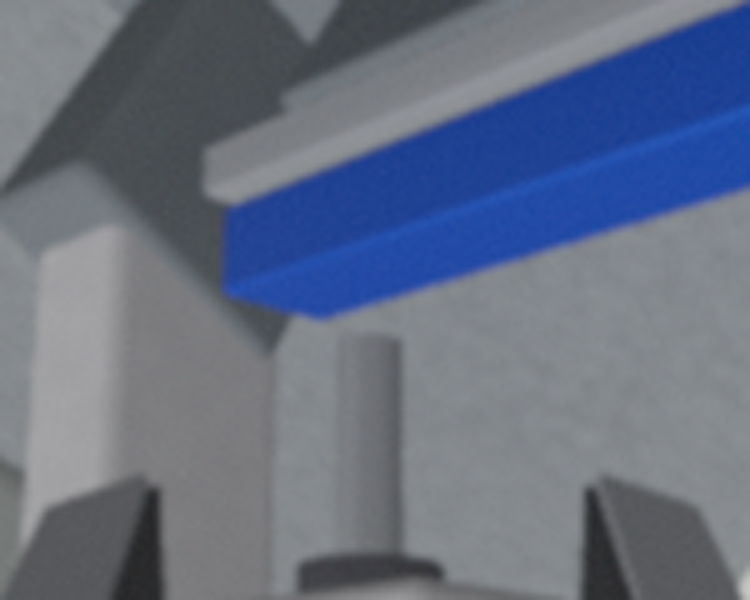

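Run:
```python
from vp import *
o,M=gframe(*V); im=cv2.imread("pics/w5.png").astype(float); C=cam("wrist")
g=im.mean(2)
for x in range(250,260): 
    c=g[186:206,x]; d=np.diff(cv2.GaussianBlur(c[:,None],(1,5),1)[:,0]); print(x,c.round().astype(int).tolist(), 186.5+int(np.argmin(d[5:])+5))
a=np.linspace(0,2*np.pi,72,endpoint=False)
for z in(28,29,30,31,32):
    P=np.c_[6*np.cos(a),55+6*np.sin(a),np.full(72,z)]/1e3; p=proj(o+P@M.T,C); print(z,"min row",p[:,1].min().round(2),p[p[:,1].argmin()].round(1),"x range",p[:,0].min().round(1),p[:,0].max().round(1),"row at sides",p[p[:,0].argmin(),1].round(1),p[p[:,0].argmax(),1].round(1))
P=np.array([[14.5,81,18],[-11.5,81,18],[14.5,81,0],[-11.5,-20,18],[14.5,-20,18],[-20,80,0],[20,80,0],[20,80,-10]])/1e3; print((proj(o+P@M.T,C)-[180,130])*5)
```

```text
250 [91, 91, 90, 90, 93, 106, 126, 137, 138, 137, 132, 126, 126, 123, 124, 125, 126, 124, 127, 125] 196.5
251 [92, 91, 91, 90, 94, 112, 130, 137, 140, 138, 133, 124, 122, 122, 121, 120, 122, 121, 121, 121] 196.5
252 [91, 92, 92, 94, 99, 121, 134, 138, 139, 140, 132, 122, 119, 118, 117, 118, 118, 119, 118, 118] 196.5
253 [91, 92, 92, 92, 106, 127, 135, 138, 139, 138, 129, 120, 116, 115, 116, 116, 114, 116, 114, 115] 196.5
254 [91, 92, 92, 95, 112, 128, 136, 137, 138, 138, 129, 118, 114, 114, 116, 115, 113, 114, 114, 113] 196.5
255 [92, 91, 89, 99, 113, 127, 135, 137, 138, 138, 128, 116, 112, 112, 112, 111, 111, 112, 110, 113] 196.5
256 [92, 91, 92, 103, 120, 129, 134, 135, 137, 137, 129, 115, 109, 108, 107, 108, 107, 108, 108, 108] 196.5
257 [91, 93, 93, 110, 128, 134, 133, 133, 136, 136, 130, 115, 105, 103, 105, 103, 103, 104, 104, 104] 196.5
258 [92, 90, 96, 110, 128, 135, 134, 133, 134, 137, 131, 119, 103, 98, 98, 98, 98, 98, 99, 98] 197.5
259 [93, 91, 99, 117, 130, 135, 135, 134, 135, 136, 135, 122, 106, 98, 100, 98, 98, 99, 98, 98] 197.5
28 min row 194.57 [253.7 194.6] x range 247.1 260.3 row at sides 196.5 196.5
29 min row 195.64 [253.7 195.6] x range 247.1 260.3 row at sides 197.6 197.6
30 min row 196.71 [253.7 196.7] x range 247.1 260.3 row at sides 198.6 198.6
31 min row 197.79 [253.7 197.8] x range 247.1 260.3 row at sides 199.7 199.7
32 min row 198.87 [253.7 198.9] x range 247.1 260.4 row at sides 200.8 200.8
[[216.64972969 294.60205822]
 [317.21436896 323.68253618]
 [219.34562066 205.52659199]
 [756.54587719 188.49515196]
 [659.53169688 141.38233939]
 [351.53473973 247.77607059]
 [200.3978748  196.6154151 ]
 [202.06237347 147.89525299]]
```

Upside-down view: spindle end is at crop (370,335), row ≈196.4, and the bar end corner at (230,295). That puts the spindle face at about z≈30 mm, a gap of roughly 12 mm. I'll grip the coarse knob and turn it toward a gap of about 3 mm, in steps.

Run:
```python
from h import *
o,M=gframe(*V); tm=toolM(M,-.4); q=R2q(tm)
W=lambda: (np.round(tm.T@np.array(telemetry.current_wrist_force()),1),np.round(tm.T@np.array(telemetry.current_torque()),2))
r.move_to(tcp(o,M,[0,-.04,.26],tm),q); gripper_to(.088)
r.move_l(tcp(o,M,[0,.055,.25],tm),q,vel=.25)
im,C=snap("wrist","w6"); print([((M.T@(a-o)*1000).round(1).tolist(),s) for t in("coarse_grip","ratchet_grip") for a,s in mark(t,"wrist")])
print(telemetry.current_t())
cal=[[0,.055,.150],[.028,.055,.15],[-.028,.055,.15],[0,.083,.15],[0,.027,.15],[0,.055,.187],[.012,.055,.187],[-.012,.055,.187],[0,.067,.187],[0,.043,.187]]
v=im[:,:,::-1].copy()
for p in proj(o+np.array(cal)@M.T,C): cv2.drawMarker(v,tuple(int(t) for t in p.round()),(0,0,255),cv2.MARKER_CROSS,7,1)
cv2.imwrite("pics/w6o.png",v)
```

```text
[([-0.7, 53.7, 145.0], 0.84), ([5.3, 52.9, 178.8], 0.72)]
23.5917
```

View pics/w6o.png

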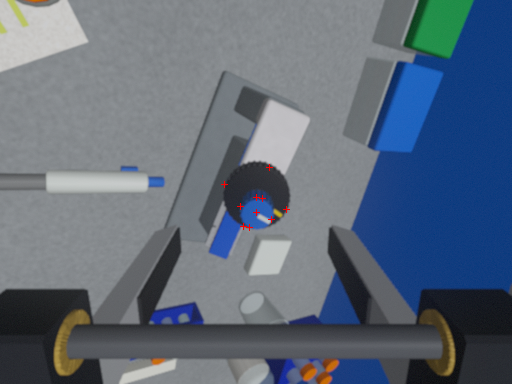

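Wrist view: coarse knob is centred at about (257,195) and the ratchet knob at (258,212), both on the predicted crosses to within 2 px. Descending to grip.

Run:
```python
from h import *
o,M=gframe(*V); tm=toolM(M,-.4); q=R2q(tm)
def W():
    T=q2R(telemetry.current_tool_rot()).as_matrix(); return (T.T@np.array(telemetry.current_wrist_force())).round(1),(T.T@np.array(telemetry.current_torque())).round(2)
print("hit",r.move_l(tcp(o,M,[0,.055,.145],tm),q,vel=.12,guard=6),W())
gripper_to(0,25); print("closed",telemetry.current_opening(),*W(),telemetry.current_t())
if .05<telemetry.current_opening()<.06:
    j=np.array(telemetry.current_joints()); print(j.round(3))
    for k in range(3):
        j[5]+=.2; r.movej(j); print(*W(),telemetry.current_joints()[5].round(3),telemetry.current_opening().__round__(4))
    im,C=snap("wrist","w7"); print(telemetry.current_t())
    for n in("scene",):
        snap(n); print([((M.T@(a-o)*1000).round(1).tolist(),s) for t in("spindle_face","ratchet_grip") for a,s in mark(t,n)])
```

```text
hit False (array([-0.2,  1.2,  0. ]), array([ 0.12, -0.18, -0.06]))
closed 0.0555754525126298 [ 0.9  0.2 -0.3] [0.04 0.03 0.02] 25.225
[ 0.502  0.214  1.784 -0.485  0.796  0.61 ]
[ 2.5 -0.9  0.3] [ 0.04 -0.16  0.23] 0.808 0.0554
[ 2.1 -0.1  0.6] [-0.02 -0.02  0.21] 1.006 0.056
[ 2.  -0.6  1.9] [0.05 0.23 0.17] 1.205 0.0556
26.2
[([115.7, -239.9, -155.2], 0.72), ([1.4, 59.4, 25.1], 0.57)]
```

Run:
```python
from vp import *
o,M=gframe(*V)
j=np.array(telemetry.current_joints()); j[5]+=.15; r.movej(j)
gripper_to(.088); T=q2R(telemetry.current_tool_rot()).as_matrix(); q=R2q(T)
r.move_l(tcp(o,M,[0,.055,.25],T),q,vel=.2); r.move_l(tcp(o,M,[0,-.04,.26],T),q,vel=.25)
r.movej(np.load("view.npy")); r.hold(.2)
im,C=snap("wrist","w8"); print(telemetry.current_t(),[((M.T@(a-o)*1000).round(1).tolist(),s) for a,s in mark("spindle_face","wrist")])
cv2.imwrite("pics/w8c.png",cv2.resize(im[160:220,210:310,::-1],None,fx=8,fy=8,interpolation=cv2.INTER_CUBIC))
g=im.mean(2)
for x in range(250,260,2): print(x,g[180:200,x].round().astype(int).tolist())
a=np.linspace(0,2*np.pi,72,endpoint=False)
for z in(20,21,22,23):
    P=np.c_[6*np.cos(a),55+6*np.sin(a),np.full(72,z)]/1e3; p=proj(o+P@M.T,C); print(z,p[:,1].min().round(2))
```

```text
29.7083 []
250 [88, 88, 88, 89, 87, 97, 113, 120, 121, 121, 121, 121, 120, 122, 121, 120, 121, 122, 121, 122]
252 [87, 88, 88, 88, 89, 98, 109, 116, 116, 116, 117, 117, 117, 117, 116, 118, 116, 116, 117, 115]
254 [89, 88, 87, 89, 89, 99, 107, 109, 111, 109, 109, 111, 110, 110, 111, 110, 111, 110, 110, 110]
256 [88, 88, 87, 88, 90, 96, 105, 107, 107, 106, 106, 106, 106, 107, 107, 107, 106, 106, 106, 104]
258 [88, 88, 87, 87, 87, 91, 98, 100, 98, 98, 99, 98, 98, 98, 99, 99, 98, 98, 98, 97]
20 183.18
21 184.24
22 185.29
23 186.35
```

View pics/w8c.png

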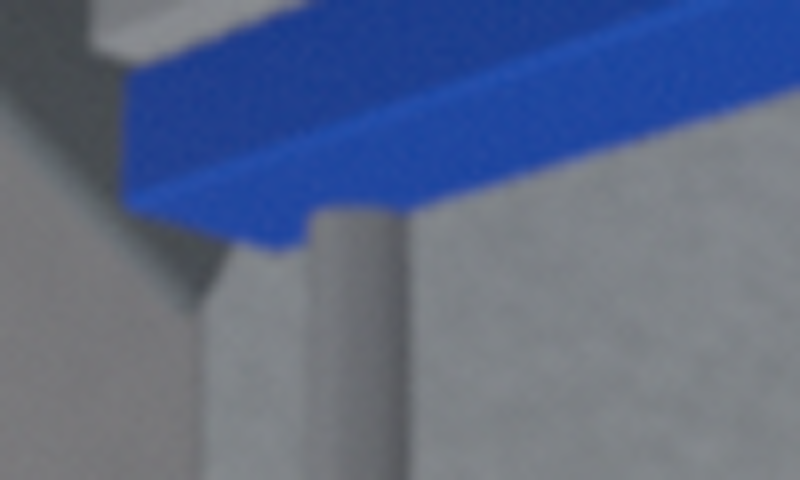

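Bar edge and spindle end (crop (360,210), row ≈185.0) give a gap of about 4.2 mm. That's close to the 5 mm limit, so I'll turn the coarse knob 0.1 rad more, to about 3 mm. Then I'll go above the ratchet knob.

Run:
```python
from h import *
o,M=gframe(*V); tm=toolM(M,-.4); q=R2q(tm)
def W():
    T=q2R(telemetry.current_tool_rot()).as_matrix(); return (T.T@np.array(telemetry.current_wrist_force())).round(1),(T.T@np.array(telemetry.current_torque())).round(2)
r.move_to(tcp(o,M,[0,-.04,.26],tm),q)
r.move_l(tcp(o,M,[0,.055,.25],tm),q,vel=.25)
print("hit",r.move_l(tcp(o,M,[0,.055,.145],tm),q,vel=.12,guard=6))
gripper_to(0,30); print(telemetry.current_opening(),*W())
j=np.array(telemetry.current_joints()); j[5]+=.1; r.movej(j); print(*W())
gripper_to(.088)
T=q2R(telemetry.current_tool_rot()).as_matrix(); r.move_l(tcp(o,M,[0,.055,.25],T),R2q(T),vel=.2)
j=np.array(telemetry.current_joints()); j[5]=-2.1; r.movej(j)
im,C=snap("wrist","w9"); print(telemetry.current_t(),[((M.T@(a-o)*1000).round(1).tolist(),s) for t in("coarse_grip","ratchet_grip") for a,s in mark(t,"wrist")])
v=im[:,:,::-1].copy()
a=np.linspace(0,2*np.pi,24,endpoint=False)
for R_,z,c in((28,150,(0,0,255)),(12,177,(0,255,0))):
    for p in proj(o+np.c_[R_*np.cos(a),55+R_*np.sin(a),np.full(24,z)]/1e3@M.T,C): cv2.circle(v,tuple(int(t) for t in p.round()),0,c,-1)
v=v[130:270,180:340]; cv2.imwrite("pics/w9o.png",cv2.resize(v,None,fx=4,fy=4,interpolation=cv2.INTER_NEAREST))
```

```text
hit False
0.05512845310840141 [ 1.7 -0.   0.3] [ 0.07 -0.01 -0.01]
[1.4 1.1 0.2] [ 0.01 -0.18  0.15]
37.4167 [([-0.6, 52.8, 146.9], 0.58), ([4.2, 1.5, 6.8], 0.57), ([2.7, 53.5, 163.8], 0.95)]
```

View pics/w9o.png

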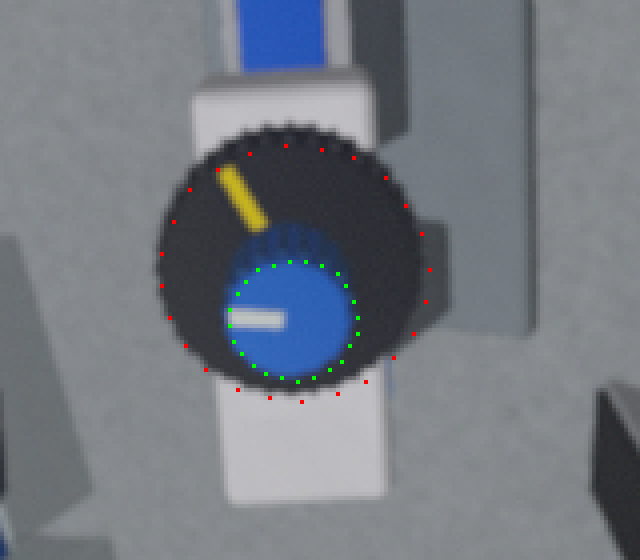

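Ratchet knob at crop (290,318) and coarse knob at (290,262) lie within 2–3 mm of prediction. The offsets are opposite from the two camera sides, so this is calibration bias. Now gripping the ratchet knob and turning it clockwise.

Run:
```python
from h import *
o,M=gframe(*V); T=q2R(telemetry.current_tool_rot()).as_matrix()
def W():
    T=q2R(telemetry.current_tool_rot()).as_matrix(); return (T.T@np.array(telemetry.current_wrist_force())).round(1),(T.T@np.array(telemetry.current_torque())).round(3)
gripper_to(.06)
print("hit",r.move_l(tcp(o,M,[0,.055,.1745],T),R2q(T),vel=.12,guard=5),*W())
gripper_to(0,20); print(telemetry.current_opening(),*W(),telemetry.current_t())
if .02<telemetry.current_opening()<.03:
    j=np.array(telemetry.current_joints()); print(j.round(2))
    for k in range(6):
        j[5]+=.7; r.movej(j); print(k,*W(),telemetry.current_joints()[5].round(3))
    snap("wrist","w10"); print(telemetry.current_t())
```

```text
hit False [-0.   0.3 -0.6] [-0.108  0.267  0.056]
0.023976007132021415 [-2.1 -0.5 -1.6] [ 0.018 -0.091  0.116] 39.575
[ 0.52  0.18  1.76 -0.47  0.86 -2.08]
0 [-1.5  0.2 -2.4] [-0.074 -0.075  0.09 ] -1.38
1 [-2.2  1.6 -1.7] [-0.197 -0.339  0.039] -0.681
2 [-0.6  3.6 -0.8] [-0.554 -0.248 -0.022] 0.019
3 [ 3.   3.9 -3.2] [-0.691  0.118 -0.014] 0.719
4 [ 3.2  2.1 -3.6] [-0.623  0.505  0.02 ] 1.419
5 [ 4.8 -0.4 -3.1] [-0.262  0.779 -0.007] 2.119
43.875
```

Run:
```python
from vp import *
o,M=gframe(*V); T=q2R(telemetry.current_tool_rot()).as_matrix(); q=R2q(T)
gripper_to(.06); r.move_l(tcp(o,M,[0,.055,.25],T),q,vel=.2)
a,_=snap("wrist","w11"); r.move_l(tcp(o,M,[0,-.04,.26],T),q,vel=.25); r.movej(np.load("view.npy")); r.hold(.1)
b,_=snap("wrist","w12"); print(telemetry.current_t())
k=lambda i,x,y,f: cv2.resize(i[y:y+300//f,x:x+400//f,::-1],(400,300),interpolation=cv2.INTER_CUBIC)
cv2.imwrite("pics/f1.png",np.vstack([np.hstack([k(cv2.imread("pics/w9.png")[:,:,::-1],200,150,4),k(a,200,150,4)]),np.hstack([k(b,210,160,4),k(cv2.imread("pics/w10.png")[:,:,::-1],190,160,3)])]))
```

```text
46.8167
```

View pics/f1.png

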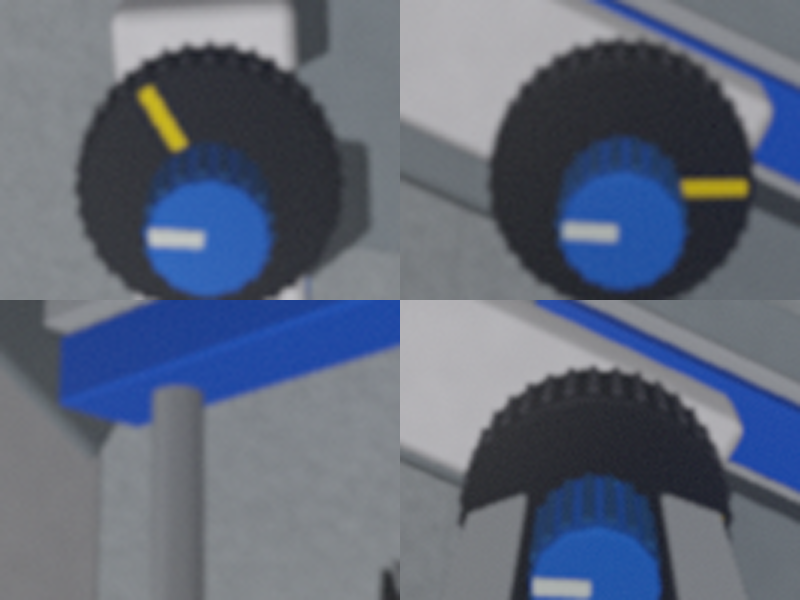

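Run:
```python
from vp import *
o,M=gframe(*V); C=cam("wrist"); im=cv2.imread("pics/w12.png"); g=im.astype(float)[:,:,2]  # red: bar dark, steel bright
g8=cv2.imread("pics/w8.png").astype(float)[:,:,2]
for x in range(250,260,2): print(x,g[174:190,x].astype(int).tolist(), g8[174:190,x].astype(int).tolist())
a=np.linspace(0,2*np.pi,72,endpoint=False)
for z in(18,19,20,21): print(z,proj(o+np.c_[6*np.cos(a),55+6*np.sin(a),np.full(72,z)]/1e3@M.T,C)[:,1].min().round(2))
P=np.array([[13,80,18],[-13,80,18]])/1e3; print(proj(o+P@M.T,C).round(1))
```

```text
250 [34, 35, 33, 37, 33, 35, 42, 70, 103, 120, 122, 121, 121, 122, 121, 122] [33, 34, 31, 34, 34, 31, 32, 33, 33, 35, 33, 56, 96, 115, 117, 118]
252 [35, 35, 39, 38, 38, 33, 49, 84, 109, 115, 115, 115, 115, 116, 114, 114] [32, 33, 35, 35, 31, 33, 30, 32, 34, 32, 38, 63, 95, 111, 113, 112]
254 [31, 40, 36, 34, 32, 33, 50, 86, 107, 111, 109, 110, 107, 109, 110, 110] [30, 33, 36, 31, 29, 30, 36, 33, 31, 34, 38, 64, 92, 105, 108, 106]
256 [33, 37, 33, 31, 35, 33, 48, 79, 100, 103, 105, 106, 104, 106, 103, 106] [37, 33, 33, 35, 33, 34, 31, 32, 32, 34, 39, 60, 89, 102, 104, 103]
258 [35, 36, 32, 35, 33, 32, 41, 58, 83, 95, 98, 96, 95, 96, 95, 96] [35, 35, 34, 34, 32, 30, 34, 31, 33, 32, 32, 50, 79, 94, 95, 95]
18 180.91
19 181.96
20 183.01
21 184.06
[[225.9 186. ]
 [245.9 192.1]]
```

```bash
python3 - <<'E'
import cv2
a=cv2.imread("pics/w12.png")[165:205,215:275];b=cv2.imread("pics/w8.png")[165:205,215:275]
import numpy as np
cv2.imwrite("pics/f2.png",cv2.resize(np.vstack([b,a]),None,fx=7,fy=7,interpolation=cv2.INTER_CUBIC))
E
python3 - <<'E'
from h import *
o,M=gframe(*V); snap("scene")
print([((M.T@(a-o)*1000).round(1).tolist(),s) for a,s in mark("blue_bar","scene")][:2], [(a.round(3).tolist(),s) for a,s in mark("orange_bar","scene")][:1], telemetry.current_wrist_force(), telemetry.current_t())
r.sign_off()
E
```

```text
[([0.4, 1.7, -0.9], 0.82), ([-145.0, -713.2, -5.8], 0.73)] [([0.505, -0.287, -0.003], 0.81)] [0.36095309 0.6798195  0.4087663 ] 46.9667
the job is handed in; nothing more can be done
```

The blue bar is on the rest, clamped by the spindle, and released. I handed the job in at about 47 s of the 67 s allowed.

- **Bar:** I took the blue bar farthest to the robot's left and laid it flat on the rest, inside the lip. The last scene check put it about 0.4 mm across and 1.7 mm along from centre.
- **Coarse knob:** I turned it about 0.75 rad, which left a measured gap of about 4.2 mm. I then added 0.1 rad for a gap of about 3 mm. That last gap is estimated from the turn; I did not take another picture of it.
- **Ratchet knob:** I turned it 4.2 rad clockwise. Its white mark stayed fixed relative to the gripper, and the coarse knob's yellow mark did not turn with it (within about 2°).
- **Clamp:** The final image puts the spindle face at 18.0 mm above the rest, which is the bar's top surface. About 3 mm of travel closed the gap, so the ratchet should have slipped about 3.2 rad, well over the 1.57 needed. That slip is calculated, not read directly.
- **At hand-in:** The robot touches nothing. The orange bar read the same position as at the start; I did not re-check the other things on the bench.

**What disagreed or failed:**
- The images showed about 8 mm of spindle travel for the first 0.75 rad of coarse turn, where 9 mm was expected. This could be slight grip slip or camera error.
- The torque readings during the ratchet turn were too noisy to confirm the slip.
- My last close-up for a side-by-side comparison was refused because the picture limit was reached, so I used the pixel values instead.

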